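# Dispense one rosette blank and slide it to the carving place

### The arm

A 6-joint arm with a two-finger parallel gripper is mounted at the origin on the work surface. World frame = base frame: x ahead of the robot, y to its left, z up, the work surface at z = 0. Lengths are in m, angles in degrees, forces in N, time in s.
With the tool pointing down it reaches from about 0.375 to 0.9 m from the base axis. Payload 3.1 kg.
Tool frame: the origin (TCP) lies at the very end of the fingers, on their centre line; the grasp point (between the pads) lies grip_point_offset behind it (grip_point_offset is the distance from the TCP to the grasp point, in m); z points along the fingers, y is the line along which they close (so a half turn about z gives the same grasp; the last joint's range is limited). The gripper opens to 87 mm and grips with 3 to 60 N. Pads are 19 mm wide; open, the fingers measure 117 mm over their backs; the gripper's body (75 mm by 190 mm) begins 51 mm behind the grasp point.
Start: joints at [61.851, 30.224, 82.088, -0, 67.689, -10.227], TCP at [0.192, 0.595, 0.223] pointing down, gripper open.
Joint ranges: [-176.69, 176.69], [-43.24, 126.21], [12.49, 139.97], [-82, 262], [0, 151.66], [-163.58, 163.58]. Speed limits (degrees/s): [159.86, 159.86, 180, 180, 180, 180].

### API

Orientations are given as a 3x3 rotation matrix whose columns are the frame's x, y, z axes.
In Python, from rig import * gives the robot as it stands.
- The arm moves only by the tool move_arm, never from a script. Its argument "increments" is a list of rows, each a list of 3 entries, a list of its own where there are three numbers: the shift along the tool's x, y, z in units of 30 mm (1.0 is 30 mm), then the turn, a rotation vector about the tool's x, y, z in units of 120 degrees (1.0 is 120 degrees), then the closure, from 0 (fully open) to 1 (shut). A call has 1 to 20 rows; each row shifts and turns the commanded pose from where the row before left it, along the tool's axes as they then stand; what a row does not reach is not made up. A row lasts 1/12 s, in which the tool goes at most 41.7 mm and 7.16 degrees, less where a joint would pass 70% of its speed; a pose out of reach is approached as far as the arm can. A call with a number of a shift or a turn outside -1 to 1 is refused whole. A call with a gripper value outside its range is refused whole. The fingers move at their own pace and stop on an object; the grip force is fixed at half the most. Time passes only in rows, so rows that do not move let the fingers close. It gives the time, the measured TCP pose, the force, the opening and the grip force at its end, in the units of the state.
- read_state(): the state, without advancing time (a new reading comes with each control period).
- capture(name): name is "scene" or "top" or "wrist"; returns a dict with "img" (420x560x3 uint8, red, green, blue), "mtx" (3x3 intrinsics, pixels), "distortion" ([k1, k2, p1, p2, k3] as OpenCV has them; the pictures are not rectified), "eye" and "rotation" of the camera in the world. Camera axes: x right, y down, z forward; pixel columns grow to the right and rows downward; lengths in m; the calibration is good to about 2 mm. A picture is of the moment at which its call begins. There is no depth.
- hand_in(): hands the job in; it is judged then, once.
Trained networks look in a picture, given as the dict that the camera call returned (one of the last four; its "shot" number tells which), for a name from the list of things; names that differ only in an ending like _2 or _b are one class to them, and where a whole thing is asked for, a point or a joint stands for the part that bears it (a point fixed in the world has none). Each returns a list of dicts, best first, with "confidence" (0 to 1); they miss things now and then, are a little off and sometimes report something else, mostly with a low value. They report only what shows in the picture. A call takes as long as a camera call. They do not tell look-alikes from the thing itself.
- search_frame(picture, label): "extent" ([left, top, right, bottom] as shares, 0 to 1, of the picture: columns of its width, rows of its height, round what is visible of it).
- pinpoint(picture, label): "xy" ([column, row] as shares, 0 to 1, of the picture: columns of its width, rows of its height: a listed point, or the origin of a listed thing).
The state is a dict: "time_s": time; "joint_positions": joint angles; "qvel": joint speeds; "tau": joint torques, N m; "position": TCP position; "tcp_rot": TCP orientation; "force": force on the tool from outside, world axes, zero at the start; "moment": the same for the moment, N m; "opening": opening from 0.0 (shut) to 1.0 (fully open); "grasp_force": force on a finger pad.
Only numpy, scipy, OpenCV 4.12 (cv2) and the standard library are available. Lean on these libraries where they do the work, as an engineer would, in place of code of your own. Each camera call takes 0.05 s, during which the arm holds its last target. There are 200 camera calls.

### The job

Press the dispenser's red plunger all the way down in one stroke and let it come back up, so that just one wooden blank comes out. Then push that blank aside along the bench with the fingertips, without gripping or lifting it, until it lies flat and wholly on the blue pad between the two wooden rails. Leave the other blanks in the dispenser and do not disturb the tools and vessels around.

Things in the scene. Friction and masses are not known exactly. Their poses are not given: they have to be found in the camera images.
- dispenser: green blank dispenser fixed to the bench. Origin on the bench under the centre of its clear magazine; +x: the way a blank comes out, z up. Green housing: x -100 to -21 mm, y -35 to 35, 50 mm high (low flat lugs out to y +-48). Clear square magazine: x -21 to 26 mm, y -25 to 25, 48 mm high, with a 17 mm high slot at the foot of its +x face
- outlet (a point): point on the bench 60 mm from the dispenser's origin along its +x, where the centre of the blank comes to lie after one full stroke: a steel slide linked to the plunger pushes the bottom blank out 60 mm along the bench and draws back as the plunger rises; the stack then drops, and another stroke would push out the next blank
- plunger_top (a point): centre of the top face of the red round plunger cap, 34 mm across, at x -62 mm, y 0 of the dispenser; 88 mm above the bench at rest, 60 mm when fully down
- plunger (a joint): travel of the plunger: 0 up at rest, 0.028 (m) fully down, straight down; a spring resists with 2 N at the top and about 4.5 N at the bottom, against a hard stop, and brings it back up when let go
- blank1: the bottom blank, the one that comes out first: dark wooden disc 40 mm in diameter, 14 mm thick, about 15 g. Origin at the centre of its underside (0 on the bench); z is its axis. At the start it stands in the magazine; after one full stroke it lies flat on the bench with its centre about 60 mm from the dispenser's origin along the dispenser's +x
- blank2: the second blank, same shape, 14 mm higher in the stack at the start; it drops to the bottom after the stroke and must stay in the magazine
- blank3: the third blank, at the top of the stack, same shape; must stay in the magazine
- nest: the carving place, fixed to the bench on the left or the right of the dispenser: a flush blue pad (108 mm along its x, 100 mm along its y; it offers no step) between two wooden rails. Origin at the centre of the pad on the bench. The rails run along its y, 100 mm long, 16 mm high, 120 mm apart inside, at x +-60 to +-74 mm; the ends (+y and -y) are open
- stone: loose sharpening stone on a wooden base, 150 (x) x 56 x 28 mm, origin under its centre; stands on the side of the dispenser away from the carving place; leave alone
- gouge_a: carving gouge lying on the bench, brown handle, 220 mm along its x (-115 to 103), 26 mm high, origin under the ferrule; leave alone
- gouge_b: second gouge, dark handle, same size and origin; leave alone
- gouge_c: third gouge, brown handle, same size and origin; leave alone
- mallet: round wooden carver's mallet standing on its head, 84 mm across, 190 mm high, origin under its centre; leave alone
- glue: white glue bottle with orange cap, 56 mm across, 150 mm high, origin under its centre; leave alone
- cup: blue ceramic cup, 76 mm across, 90 mm high, origin under its centre; leave alone
Mind the look-alikes: they are no part of the job. What is meant by the nest is not white, and is the smaller of those in its own colour.

How it is judged (in metres and radians):
On the way, in this order (a step that is already met when the one before it is completed fails the run):
1. the plunger is pressed fully down (value of joint plunger above 0.025 m), for 0.02 s.
2. the plunger is back up and one blank is out of the dispenser (value of joint plunger below 0.003 m and x of blank1 in the frame of dispenser above 0.05 m), for 0.1 s.
3. the blank lies wholly on the blue pad (x of blank1 in the frame of nest between -0.04 and 0.04 m and y of blank1 in the frame of nest between -0.035 and 0.035 m), for 0.2 s.
At the end, for the whole second after the job is handed in: the first blank lies flat and at rest on the blue pad (centre within 40 mm along the pad's x and 35 mm along its y of the pad's centre), the plunger is up, the other two blanks lie in the magazine within 10 mm of its axis, and no bystander has moved 20 mm (all of step 3 and height (world z) of blank1 below 0.004 m and angle between blank1's own z axis and vertical below 0.1 rad and linear speed of blank1 below 0.01 m/s and value of joint plunger below 0.003 m and horizontal distance between each of blank2, blank3 and dispenser below 0.01 m and height (world z) of blank2 below 0.006 m and height (world z) of blank3 below 0.02 m and distance of each of stone, gouge_a, gouge_b, gouge_c, mallet, glue, cup from where it was at the start of the episode below 0.02 m); the robot touches nothing.
It fails at once if the blank is lifted or tipped up (height (world z) of blank1 above 0.01 m or angle between blank1's own z axis and vertical above 0.5 rad).
It fails at once if a second blank is pushed out or taken from the magazine (horizontal distance between any of blank2, blank3 and dispenser above 0.015 m or height (world z) of blank2 above 0.022 m or height (world z) of blank3 above 0.036 m).
It fails at once if the plunger is let up with the blank only part of the way out (more than one stroke) (value of joint plunger below 0.003 m and x of blank1 in the frame of dispenser between 0.01 and 0.045 m and y of blank1 in the frame of dispenser between -0.006 and 0.006 m).
It fails at once if a tool or vessel is disturbed (distance of any of stone, gouge_a, gouge_b, gouge_c, mallet, glue, cup from where it was at the start of the episode above 0.02 m or angle between any of mallet, glue, cup's own z axis and vertical above 0.4 rad).
It also fails if it takes over 45 s, if anything falls off the work surface, if the arm or the gripper's body presses on something with over 40 N, if the wrist force passes 120 N, or if a joint passes its speed limit or range.

## Working session

There is one attempt and no reset: what is moved stays moved. The work goes in short steps, Python scripts to look and compute and a tool call to move; the robot and the scene stay as the last step left them, time stands still between calls to the robot, and variables do not carry over. Pictures are saved under pics/ and viewed, at most 10 in all, crops included, and the job is handed in when it is done.

Besides the shell and the picture viewer there is one more tool, called after "Request:" as a command line: name --argument value ..., lists and objects as JSON in quotes. move_arm: Moves the arm, as the interface text tells. Its arguments: {"type":"object","properties":{"increments":{"type":"array"}},"required":["increments"]}

```bash
mkdir -p pics; cat > h.py <<'E'
from rig import *
import numpy as np, cv2
def ground(c, uv, z=0.0):
    p=cv2.undistortPoints(np.array([[uv]],float),np.array(c["mtx"]),np.array(c["distortion"]))[0,0]
    d=np.array(c["rotation"])@np.array([p[0],p[1],1.0]); e=np.array(c["eye"])
    return e+d*(z-e[2])/d[2]
def proj(c,P):
    R=np.array(c["rotation"]); e=np.array(c["eye"])
    return cv2.projectPoints(np.array(P,float).reshape(-1,3),cv2.Rodrigues(R.T)[0],-R.T@e,np.array(c["mtx"]),np.array(c["distortion"]))[0][:,0]
def save(c,n): cv2.imwrite(f"pics/{n}.png",cv2.cvtColor(c["img"],cv2.COLOR_RGB2BGR))
E
python3 - <<'E'
from h import *
s=read_state(); print(s["time_s"],s["position"],s["tcp_rot"],s["opening"])
for n in ("top","scene"):
    c=capture(n); save(c,n+"1"); print(n,c["eye"])
    for l,z in (("dispenser",0),("plunger_top",.088),("outlet",0),("nest",0),("stone",0),("blank3",0.028),("mallet",0),("glue",0),("cup",0),("gouge_a",0)):
        for r in pinpoint(c,l)[:4]:
            uv=np.array(r["xy"])*[560,420]; print(l,round(r["confidence"],2),uv.round(),ground(c,uv,z).round(3)[:2])
E
```

```text
0.0 [0.19195687 0.59403087 0.22158151] [[-9.51478260e-01  3.07714411e-01 -9.80260719e-04]
 [ 3.07715768e-01  9.51476475e-01 -1.87697544e-03]
 [ 3.55122621e-04 -2.08754301e-03 -9.99997758e-01]] 1.0017163375303741
top [0.30804016 0.00850935 1.40617624]
dispenser 0.72 [281. 240.] [0.52  0.033]
plunger_top 0.6 [279. 260.] [0.458 0.037]
outlet 0.69 [279. 241.] [0.52  0.039]
outlet 0.61 [273. 220.] [0.576 0.054]
nest 0.73 [380. 207.] [ 0.608 -0.23 ]
nest 0.72 [218. 323.] [0.305 0.197]
nest 0.68 [388. 298.] [ 0.369 -0.242]
stone 0.63 [210. 205.] [0.616 0.224]
blank3 0.48 [276. 242.] [0.512 0.046]
blank3 0.31 [152. 240.] [0.518 0.367]
mallet 0.57 [435. 185.] [ 0.668 -0.38 ]
mallet 0.36 [477. 283.] [ 0.407 -0.474]
glue 0.77 [268. 144.] [0.787 0.069]
cup 0.73 [333. 142.] [ 0.791 -0.109]
gouge_a 0.89 [475. 286.] [ 0.4  -0.47]
gouge_a 0.87 [115. 265.] [0.455 0.471]
gouge_a 0.59 [150. 238.] [0.529 0.38 ]
scene [ 1.12752771 -0.6147797   0.9086429 ]
dispenser 0.78 [276. 227.] [0.523 0.043]
plunger_top 0.55 [256. 192.] [0.442 0.046]
outlet 0.97 [291. 236.] [0.58  0.046]
outlet 0.63 [309. 309.] [ 0.781 -0.114]
nest 0.78 [168. 257.] [ 0.377 -0.247]
nest 0.74 [232. 299.] [ 0.614 -0.225]
nest 0.59 [262. 173.] [0.312 0.205]
nest 0.32 [107. 310.] [ 0.405 -0.46 ]
stone 0.86 [336. 211.] [0.615 0.221]
blank3 0.67 [276. 220.] [0.525 0.044]
mallet 0.94 [198. 351.] [ 0.663 -0.378]
glue 0.78 [354. 266.] [0.785 0.076]
cup 0.82 [309. 311.] [ 0.784 -0.118]
gouge_a 0.67 [342. 174.] [0.518 0.387]
gouge_a 0.62 [341. 152.] [0.442 0.49 ]
gouge_a 0.57 [100. 310.] [ 0.392 -0.472]
```

```bash
python3 -c "
import cv2
a=cv2.imread('pics/top1.png')[110:350,90:510]; cv2.imwrite('pics/topc.png',cv2.resize(a,(798,456),interpolation=cv2.INTER_CUBIC))"
```

```text
(no output)
```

View pics/topc.png

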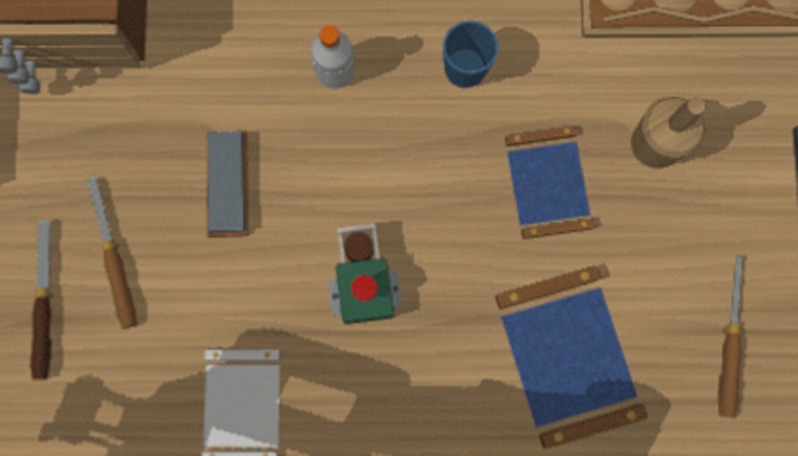

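View pics/scene1.png

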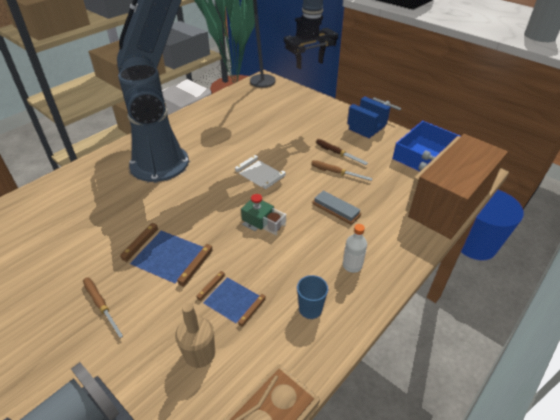

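The top crop shows a blue pad with rails at crop (549,183) (full-picture pixel about (380,207)). It is the smaller of the two blue ones, so it is the nest. The larger blue pad and the white one are look-alikes. The dispenser is at crop (362,275), with its outlet pointing up (+x), slightly left. The scene view agrees: the nest is at (232,299), between the cup, the mallet and the dispenser. Next I fit exact poses.

```bash
python3 - <<'E'
from h import *
from scipy.optimize import least_squares
for n in ("top","scene"):
    c=capture(n); hsv=cv2.cvtColor(c["img"],cv2.COLOR_RGB2HSV)
    def blob(lo,hi,near,rad):
        m=cv2.inRange(hsv,np.array(lo),np.array(hi)); k=np.zeros_like(m); cv2.circle(k,tuple(int(v) for v in near),rad,255,-1); m&=k
        nn,lab,st,ce=cv2.connectedComponentsWithStats(m); i=1+np.argmax(st[1:,4]); return (lab==i).astype(np.uint8),ce[i],st[i,4]
    nr={"top":(279,262),"scene":(256,199)}[n]
    m,ce,a=blob((0,170,90),(8,255,255),nr,14)
    print(n,"red",ce,a,ground(c,ce,.088 if n=="top" else .082))
    m,ce,a=blob((70,80,20),(90,255,255),nr,35); print("green",ce,a,ground(c,ce,.05))
    pts=np.argwhere(m)[:,::-1]
    w=np.array([ground(c,p,.05)[:2] for p in pts],np.float32); print("green rect",cv2.minAreaRect(w))
    nb={"top":(380,207),"scene":(232,299)}[n]
    m,ce,a=blob((100,90,30),(125,255,255),nb,38)
    pts=np.argwhere(m)[:,::-1]
    w=np.array([ground(c,p,0)[:2] for p in pts],np.float32); print("nest",ground(c,ce,0),cv2.minAreaRect(w))
    # dark blank in magazine
    r=search_frame(c,"blank3")
    for q in r[:2]:
        e=np.array(q["extent"]).reshape(2,2)*[560,420]; print("b3",q["confidence"],e.round(1).tolist(),ground(c,e.mean(0),.042))
E
```

```text
top red [281.31578947 261.        ] 133 [0.45561136 0.03111647 0.088     ]
green [281.53067993 263.10613599] 603 [0.45451485 0.03122885 0.05      ]
green rect ((0.4561709761619568, 0.03151543810963631), (0.07785933464765549, 0.06646274775266647), 7.311774730682373)
nest [ 0.61131485 -0.22632532  0.        ] ((0.6118855476379395, -0.2263297587633133), (0.10421375930309296, 0.096733957529068), 8.05981159210205)
b3 0.57 [[271.6, 233.1], [287.0, 246.7]] [0.51511161 0.03703245 0.042     ]
scene red [256.18965517 197.86206897] 58 [0.45444658 0.0339468  0.082     ]
green [261.14864865 213.74774775] 222 [0.48821963 0.01848679 0.05      ]
green rect ((0.48586463928222656, 0.01586924120783806), (0.046481914818286896, 0.10017839074134827), 21.692615509033203)
nest [ 0.61402861 -0.22665891  0.        ] ((0.6121411323547363, -0.22547490894794464), (0.10323271155357361, 0.09448996931314468), 8.151942253112793)
```

```bash
python3 - <<'E'
from h import *
print(read_state()["time_s"],grip_point_offset if 'grip_point_offset' in globals() else [g for g in globals() if not g.startswith('__')])
E
```

```text
1.3 0.0187
```

Request:
move_arm --increments '[[[-0.785, -0.84, 0.1], [0, 0, 0], 1], [[-0.785, -0.84, 0.1], [0, 0, 0], 1], [[-0.785, -0.84, 0.1], [0, 0, 0], 1], [[-0.785, -0.84, 0.1], [0, 0, 0], 1], [[-0.785, -0.84, 0.1], [0, 0, 0], 1], [[-0.785, -0.84, 0.1], [0, 0, 0], 1], [[-0.785, -0.84, 0.1], [0, 0, 0], 1], [[-0.785, -0.84, 0.1], [0, 0, 0], 1], [[-0.785, -0.84, 0.1], [0, 0, 0], 1], [[-0.785, -0.84, 0.1], [0, 0, 0], 1], [[-0.785, -0.84, 0.1], [0, 0, 0], 1], [[-0.785, -0.84, 0.1], [0, 0, 0], 1], [[-0.785, -0.84, 0.1], [0, 0, 0], 1], [[-0.785, -0.84, 0.1], [0, 0, 0], 1], [[-0.785, -0.84, 0.1], [0, 0, 0], 1], [[-0.785, -0.84, 0.1], [0, 0, 0], 1], [[-0.785, -0.84, 0.1], [0, 0, 0], 1], [[-0.785, -0.84, 0.1], [0, 0, 0], 1]]'

```text
time_s: 2.8
position: [0.4568, 0.0308, 0.1687]
tcp_rot: [[-0.951, 0.308, 0.001], [0.308, 0.951, -0.0], [-0.001, 0.0, -1.0]]
force: [0.8, 0.5, 0.1]
opening: 0.006
grasp_force: 0.0
```

Request:
move_arm --increments '[[[0, 0, 0], [0, 0, 0.0485], 1], [[0, 0, 0], [0, 0, 0.0485], 1], [[0, 0, 0], [0, 0, 0.0485], 1], [[0, 0, 0], [0, 0, 0.0485], 1], [[0, 0, 0], [0, 0, 0.0485], 1], [[0, 0, 0], [0, 0, 0.0485], 1], [[0, 0, 0], [0, 0, 0.0485], 1], [[0, 0, 0], [0, 0, 0.0485], 1], [[0, 0, 0], [0, 0, 0.0485], 1], [[0, 0, 0], [0, 0, 0.0485], 1], [[0, 0, 0], [0, 0, 0.0485], 1], [[0, 0, 0], [0, 0, 0], 1], [[0, 0, 0], [0, 0, 0], 1]]'

```text
time_s: 3.88
position: [0.4562, 0.0326, 0.1687]
tcp_rot: [[-0.143, 0.99, 0.0], [0.99, 0.143, -0.0], [-0.0, 0.0, -1.0]]
force: [-0.9, -0.2, -0.7]
opening: 0.004
grasp_force: 0.0
```

Request:
move_arm --increments '[[[0, 0, 0.5], [0, 0, 0], 1], [[0, 0, 0.5], [0, 0, 0], 1], [[0, 0, 0.5], [0, 0, 0], 1], [[0, 0, 0.5], [0, 0, 0], 1], [[0, 0, 0.5], [0, 0, 0], 1], [[0, 0, 0.13], [0, 0, 0], 1], [[0, 0, 0.13], [0, 0, 0], 1], [[0, 0, 0.13], [0, 0, 0], 1], [[0, 0, 0.13], [0, 0, 0], 1], [[0, 0, 0.13], [0, 0, 0], 1], [[0, 0, 0.13], [0, 0, 0], 1], [[0, 0, 0.13], [0, 0, 0], 1], [[0, 0, 0.13], [0, 0, 0], 1], [[0, 0, 0.13], [0, 0, 0], 1], [[0, 0, 0], [0, 0, 0], 1], [[0, 0, 0], [0, 0, 0], 1], [[0, 0, 0], [0, 0, 0], 1]]'

```text
time_s: 5.3
position: [0.4559, 0.0327, 0.0601]
tcp_rot: [[-0.14, 0.99, 0.001], [0.99, 0.14, -0.0], [-0.0, 0.001, -1.0]]
force: [-6.3, 0.7, 23.0]
opening: 0.007
grasp_force: 11.9
```

Hard stop reached: z is 0.060 m at 23 N. I'm letting the plunger rise and backing off behind the dispenser.

Request:
move_arm --increments '[[[0, 0, -0.2], [0, 0, 0], 1], [[0, 0, -0.2], [0, 0, 0], 1], [[0, 0, -0.2], [0, 0, 0], 1], [[0, 0, -0.2], [0, 0, 0], 1], [[0, 0, -0.2], [0, 0, 0], 1], [[0, 0, -0.4], [0, 0, 0], 1], [[0, 0, -0.8], [0, 0, 0], 1], [[0, 0, -0.9], [0, 0, 0], 1], [[0.6, 0, -0.6], [0, 0, 0], 1], [[1, 0.4, 0], [0, 0, 0], 1], [[1, 0.8, 0], [0, 0, 0], 1], [[1, 0.8, 0], [0, 0, 0], 1], [[1, 0.8, 0], [0, 0, 0], 1], [[0, 0.5, 0], [0, 0, 0], 0.7], [[0, 0, 0], [0, 0, 0], 0.7], [[0, 0, 0], [0, 0, 0], 0.7]]'

```text
time_s: 6.63
position: [0.5349, 0.1833, 0.1692]
tcp_rot: [[-0.141, 0.99, -0.0], [0.99, 0.141, -0.0], [-0.0, -0.0, -1.0]]
force: [-0.8, 0.4, 0.0]
opening: 0.152
grasp_force: 0.0
```

```bash
python3 - <<'E'
from h import *
c=capture("top"); s=read_state(); print(s["time_s"],s["position"],s["opening"]); save(c,"top2")
hsv=cv2.cvtColor(c["img"],cv2.COLOR_RGB2HSV)
for l,z in (("blank1",.007),("plunger_top",.088),("outlet",0)):
    for r in pinpoint(c,l)[:3]:
        uv=np.array(r["xy"])*[560,420]; print(l,round(r["confidence"],2),uv.round(),ground(c,uv,z).round(3)[:2])
for q in search_frame(c,"blank1")[:3]:
    e=np.array(q["extent"]).reshape(2,2)*[560,420]; print("box",round(q["confidence"],2),e.round(1).tolist(),ground(c,e.mean(0),.010))
print(proj(c,[.5765,.0475,.014]))
cv2.imwrite("pics/t2c.png",cv2.resize(cv2.cvtColor(c["img"],4)[150:310,180:420],(720,480),interpolation=cv2.INTER_CUBIC))
E
```

```text
6.6833 [0.53372502 0.18270086 0.16904985] 0.1910734475404543
blank1 0.69 [334. 146.] [ 0.777 -0.112]
blank1 0.6 [278. 219.] [0.576 0.042]
blank1 0.52 [278. 240.] [0.519 0.04 ]
plunger_top 0.62 [281. 259.] [0.461 0.032]
plunger_top 0.36 [278. 241.] [0.505 0.039]
outlet 0.92 [278. 221.] [0.572 0.041]
outlet 0.71 [475. 285.] [ 0.401 -0.469]
box 0.71 [[272.7, 231.7], [287.3, 246.7]] [0.52180262 0.03586164 0.01      ]
box 0.47 [[269.9, 210.2], [286.3, 225.2]] [0.5793807  0.04087781 0.01      ]
[[275.55186978 218.49981306]]
```

View pics/t2c.png

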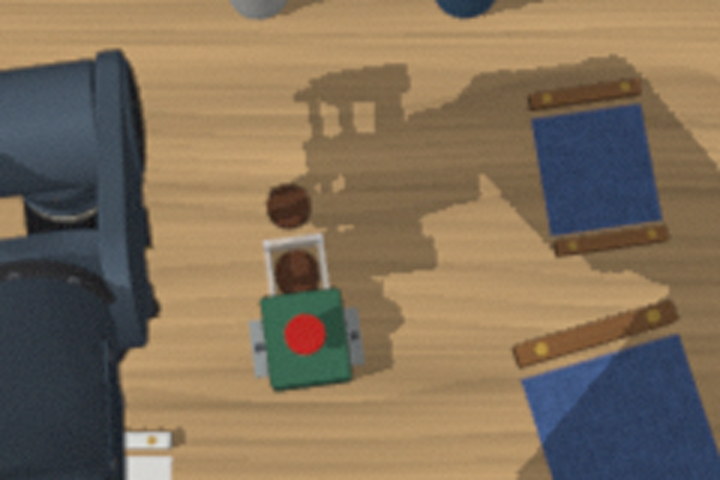

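The plunger (red) is back up. One blank lies in front of the slot at crop (289,205), or picture pixel (276,218), within 1 px of the predicted outlet; a stack remains in the magazine. Next I go behind the blank, lean the gripper back, and narrow the fingers to a V.

Request:
move_arm --increments '[[[-0.69, 0.2, 0], [0, 0, 0], 0.8], [[-0.69, 0.2, 0], [0, 0, 0], 0.8], [[-0.69, 0.2, 0], [0, 0, 0], 0.8], [[-0.69, 0.2, 0], [0, 0, 0], 0.8], [[0, 0, 0], [0, -0.0417, 0], 0.8], [[0, 0, 0], [0, -0.0417, 0], 0.8], [[0, 0, 0], [0, -0.0417, 0], 0.8], [[0.19, 0, 0.72], [0, 0, 0], 0.8], [[0.19, 0, 0.72], [0, 0, 0], 0.8], [[0.19, 0, 0.72], [0, 0, 0], 0.8], [[0.19, 0, 0.72], [0, 0, 0], 0.8], [[0, 0, 0], [0, 0, 0], 0.8], [[0, 0, 0], [0, 0, 0], 0.8]]'

```text
time_s: 7.97
position: [0.5688, 0.1034, 0.0794]
tcp_rot: [[-0.135, 0.99, 0.033], [0.956, 0.139, -0.257], [-0.259, -0.003, -0.966]]
force: [-0.5, 0.4, 0.0]
opening: 0.201
grasp_force: 0.0
```

```bash
python3 - <<'E'
from h import *
c=capture("top"); s=read_state(); save(c,"top3")
p=np.array(s["position"]);R=np.array(s["tcp_rot"]);print(s["time_s"],p,R.round(3).tolist(),s["opening"])
b=np.array([.577,.045]); f=-R[:2,0]/np.linalg.norm(R[:2,0]); l=R[:2,1]
print("blank ahead",(b-p[:2])@f,"lateral(tool y)",(b-p[:2])@l)
n=np.array([.612,-.226]); print("nest ahead",(n-p[:2])@f,"lat",(n-p[:2])@l)
w=capture("wrist"); save(w,"w3"); print(proj(w,[[.577,.045,.014]]))
for q in search_frame(w,"blank1")[:3]:
    e=np.array(q["extent"]).reshape(2,2)*[560,420]; print("wbox",round(q["confidence"],2),e.round().tolist(),ground(w,e.mean(0),.01))
E
```

```text
8.0167 [0.57013177 0.10366521 0.08059414] [[-0.135, 0.99, 0.036], [0.956, 0.14, -0.257], [-0.259, -0.0, -0.966]] 0.19757613209239663
blank ahead 0.05904961835315502 lateral(tool y) -0.00138470344120713
nest ahead 0.332282100189845 lat -0.00454058101065796
[[277.00789652 264.51038206]]
wbox 0.75 [[262.0, 231.0], [297.0, 262.0]] [0.57704314 0.06024344 0.01      ]
```

View pics/w3.png

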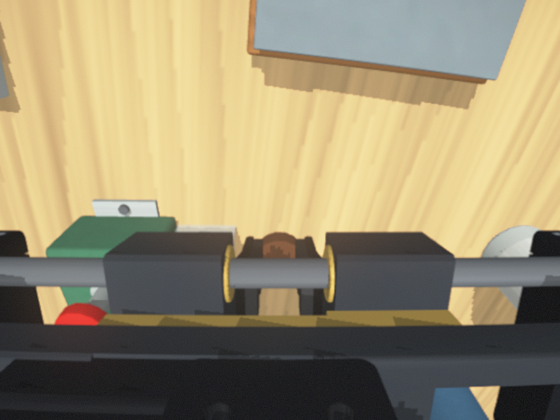

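The wrist view shows the blank at (278,245), centred between the fingertips. Lowering behind it.

Request:
move_arm --increments '[[[0.16, 0, 0.6], [0, 0, 0], 0.8], [[0.16, 0, 0.6], [0, 0, 0], 0.8], [[0.16, 0, 0.6], [0, 0, 0], 0.8], [[0.15, 0, 0.56], [0, 0, 0], 0.8], [[0, 0, 0], [0, 0, 0], 0.8], [[0, 0, 0], [0, 0, 0], 0.8]]'

```text
time_s: 8.62
position: [0.5704, 0.104, 0.0075]
tcp_rot: [[-0.135, 0.99, 0.037], [0.956, 0.14, -0.257], [-0.259, 0.0, -0.966]]
force: [-0.0, 0.4, 0.4]
opening: 0.199
grasp_force: 0.0
```

Request:
move_arm --increments '[[[-0.3, 0, 0.15], [0, 0, 0], 0.8], [[-0.2, 0, 0.054], [0, 0, 0], 0.8], [[-0.2, 0, 0.054], [0, 0, 0], 0.8], [[-0.2, 0, 0.054], [0, 0, 0], 0.8], [[-0.2, 0, 0.054], [0, 0, 0], 0.8], [[-0.2, 0, 0.054], [0, 0, 0], 0.8], [[-0.2, 0, 0.054], [0, 0, 0], 0.8], [[-0.25, 0, 0.067], [0, 0, 0], 0.8], [[-0.25, 0, 0.067], [0, 0, 0], 0.8], [[-0.25, 0, 0.067], [0, 0, 0], 0.8], [[-0.25, 0, 0.067], [0, 0, 0], 0.8], [[-0.25, 0, 0.067], [0, 0, 0], 0.8], [[-0.25, 0, 0.067], [0, 0, 0], 0.8], [[-0.25, 0, 0.067], [0, 0, 0], 0.8], [[-0.25, 0, 0.067], [0, 0, 0], 0.8], [[-0.25, 0, 0.067], [0, 0, 0], 0.8]]'

```text
time_s: 9.95
position: [0.5866, -0.0126, 0.0047]
tcp_rot: [[-0.135, 0.99, 0.036], [0.956, 0.14, -0.256], [-0.259, -0.0, -0.966]]
force: [-0.6, 0.4, 0.4]
opening: 0.199
grasp_force: 0.1
```

```bash
python3 - <<'E'
from h import *
s=read_state(); p=np.array(s["position"]);R=np.array(s["tcp_rot"]);print(s["time_s"],p,R.round(3).tolist(),s["opening"],s["force"])
f=-R[:2,0]/np.linalg.norm(R[:2,0]); b=p[:2]+.027*f; print("expected blank",b,"nest ahead of TCP",(np.array([.612,-.226])-p[:2])@f,(np.array([.612,-.226])-p[:2])@R[:2,1])
c=capture("scene"); save(c,"s4"); print(proj(c,[*b,.014]))
cv2.imwrite("pics/s4c.png",cv2.resize(cv2.cvtColor(c["img"],4)[150:350,140:380],(720,600),interpolation=cv2.INTER_CUBIC))
E
```

```text
9.95 [ 0.58661983 -0.01259356  0.0047087 ] [[-0.135, 0.99, 0.036], [0.956, 0.14, -0.256], [-0.259, -0.0, -0.966]] 0.19856805906162261 [-0.64563217  0.40028724  0.35700864]
expected blank [ 0.59040363 -0.03932712] nest ahead of TCP 0.2148572493030165 -0.004772819982219767
[[273.57644807 250.49681113]]
```

View pics/s4c.png

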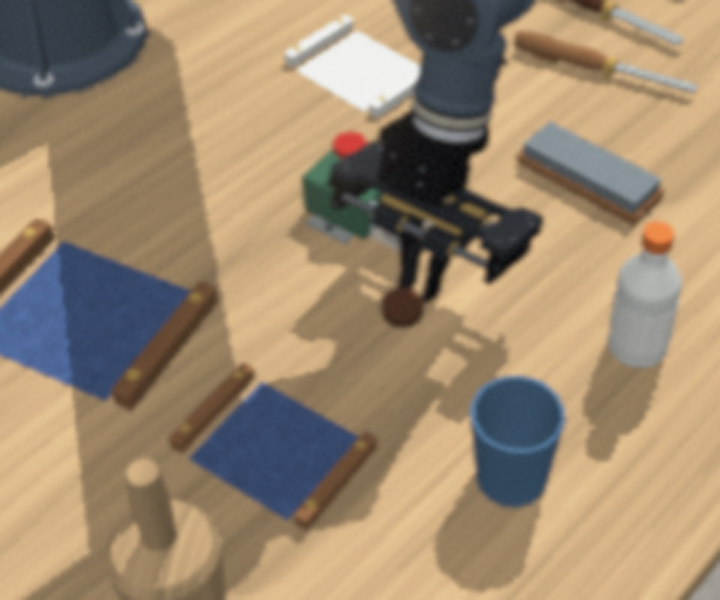

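The blank is held in the V at crop (402,307), or picture pixel (274,252), close to the predicted (274,250.5). Continuing to the pad.

Request:
move_arm --increments '[[[-0.2, -0.01, 0.053], [0, 0, 0], 0.8], [[-0.28, -0.01, 0.0745], [0, 0, 0], 0.8], [[-0.28, -0.01, 0.0745], [0, 0, 0], 0.8], [[-0.28, -0.01, 0.0745], [0, 0, 0], 0.8], [[-0.28, -0.01, 0.0745], [0, 0, 0], 0.8], [[-0.28, -0.01, 0.0745], [0, 0, 0], 0.8], [[-0.28, -0.01, 0.0745], [0, 0, 0], 0.8], [[-0.28, -0.01, 0.0745], [0, 0, 0], 0.8], [[-0.28, -0.01, 0.0745], [0, 0, 0], 0.8], [[-0.28, -0.01, 0.0745], [0, 0, 0], 0.8], [[-0.28, -0.01, 0.0745], [0, 0, 0], 0.8], [[-0.28, -0.01, 0.0745], [0, 0, 0], 0.8], [[-0.28, -0.01, 0.0745], [0, 0, 0], 0.8], [[-0.28, -0.01, 0.0745], [0, 0, 0], 0.8], [[-0.28, -0.01, 0.0745], [0, 0, 0], 0.8], [[-0.28, -0.01, 0.0745], [0, 0, 0], 0.8], [[-0.28, -0.01, 0.0745], [0, 0, 0], 0.8], [[-0.28, -0.01, 0.0745], [0, 0, 0], 0.8], [[-0.28, -0.01, 0.0745], [0, 0, 0], 0.8], [[-0.28, -0.01, 0.0745], [0, 0, 0], 0.8]]'

```text
time_s: 11.67
position: [0.6047, -0.1832, 0.0051]
tcp_rot: [[-0.135, 0.99, 0.036], [0.956, 0.14, -0.256], [-0.259, -0.0, -0.966]]
force: [0.5, 0.4, -0.2]
opening: 0.199
grasp_force: 0.0
```

Request:
move_arm --increments '[[[-0.18, 0, 0.048], [0, 0, 0], 0.8], [[-0.12, 0, 0.032], [0, 0, 0], 0.8], [[-0.06, 0, 0.016], [0, 0, 0], 0.8], [[0, 0, 0], [0, 0, 0], 0.8], [[0, 0, 0], [0, 0, 0], 0.8], [[0.2, 0, -0.06], [0, 0, 0], 0.8], [[0.4, 0, -0.11], [0, 0, 0], 0.8], [[0.6, 0, -0.18], [0, 0, 0], 0.8], [[0, 0, -0.8], [0, 0, 0], 0.8], [[0, 0, -0.9], [0, 0, 0], 0.8], [[0, 0, -0.9], [0, 0, 0], 0.8], [[0, 0, -0.9], [0, 0, 0], 0.8], [[0, 0, -0.9], [0, 0, 0], 0.8], [[0, 0, 0], [0, 0, 0], 0.8], [[0, 0, 0], [0, 0, 0], 0.8]]'

```text
time_s: 12.92
position: [0.5968, -0.1208, 0.1351]
tcp_rot: [[-0.136, 0.99, 0.04], [0.956, 0.142, -0.257], [-0.26, 0.003, -0.966]]
force: [0.3, 0.2, -0.1]
opening: 0.201
grasp_force: 0.0
```

```bash
python3 - <<'E'
from h import *
s=read_state(); print(s["time_s"],s["position"],s["force"])
n=np.array([.612,-.226]);a=np.radians(8);M=np.array([[np.cos(a),np.sin(a)],[-np.sin(a),np.cos(a)]])
for k in ("top","scene"):
    c=capture(k); save(c,k+"5")
    for q in search_frame(c,"blank1")[:4]:
        e=np.array(q["extent"]).reshape(2,2)*[560,420]; g=ground(c,e.mean(0),.01)[:2]; print(k,round(q["confidence"],2),e.mean(0).round(),g.round(3),"nest xy",(M@(g-n)).round(3))
    if k=="scene": A=cv2.resize(cv2.cvtColor(c["img"],4)[150:350,140:380],(480,400),interpolation=cv2.INTER_CUBIC)
    else: B=cv2.resize(cv2.cvtColor(c["img"],4)[170:290,250:450],(480,288),interpolation=cv2.INTER_CUBIC)
cv2.imwrite("pics/end.png",np.hstack([A[:,80:],cv2.copyMakeBorder(B,0,112,0,0,0)[:,:400]]))
E
```

```text
12.9167 [ 0.59678388 -0.12082871  0.13513036] [ 0.33803718  0.2376073  -0.06882964]
top 0.62 [378. 208.] [ 0.605 -0.223] nest xy [-0.007  0.004]
scene 0.61 [232. 297.] [ 0.615 -0.224] nest xy [0.003 0.002]
scene 0.51 [260. 225.] [0.49 0.01] nest xy [-0.088  0.251]
```

View pics/end.png

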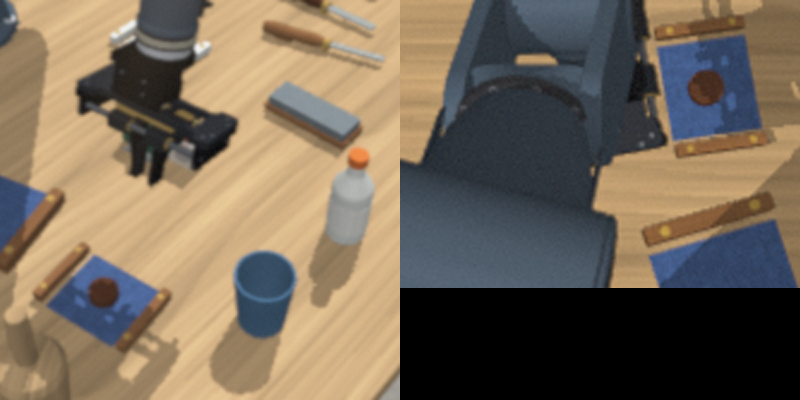

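Both views show the blank flat and near the middle of the small blue pad, at left (103,292) and right (706,88). It is within about 7 mm of the centre. The gripper is clear and nothing was disturbed.

```bash
python3 -c "
from rig import *
print(hand_in())"
```

```text
the job is handed in; nothing more can be done
None
```

I pressed the plunger once and let it back up, pushed the one blank that came out onto the smaller blue pad, where it lies flat within about 7 mm of centre, and handed the job in; the hand-in returned no verdict.

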